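# Shut the coffee mill's drawer and grind by pushing the crank round

## Robot

A 6-joint arm with a two-finger parallel gripper is mounted at the origin on a cart in front of the work surface, level with it; the furniture and walls round the work are solid. World frame = base frame: x ahead of the robot, y to its left, z up, the work surface at z = 0. Lengths are in mm, angles in rad, forces in N, time in s.
With the tool pointing down it reaches from about 350 to 975 mm from the base axis. Payload 7.1 kg.
Tool frame: the origin (TCP) lies midway between the tips of the shut fingers; the grasp point (between the pads) lies 19 mm behind it (ctrl.grip_depth is the distance from the TCP to the grasp point, in mm); z points along the fingers, y is the line along which they close (so a half turn about z gives the same grasp; the last joint's range is limited). The gripper opens to 88 mm and grips with 3 to 60 N. Pads are 20 mm wide; open, the fingers measure 115 mm over their backs; the gripper's body (75 mm by 178 mm) begins 61 mm behind the grasp point.
Start: joints at [1.312, 0.423, 1.63, -0, 1.089, -0.019], TCP at [148.411, 607.107, 222.675] pointing down, gripper open.
Joint ranges: [-3, 3], [-0.9, 2.11], [0.09, 2.58], [-1.31, 4.45], [0.11, 2.69], [-2.54, 2.54]. Speed limits (rad/s): [2.39, 2.39, 3.01, 3.14, 3.14, 3.14].

## Interface

Orientations are given as a rotation vector (axis times angle).
In Python, from workcell import get_obs, vision, ctrl gives the robot as it stands.
- The arm moves only by the tool step_arm, never from a script. Its argument "plan" is a list of rows, each a list of 7 numbers: the opening, from -1 (shut) to 1 (fully open), then the shift along the tool's x, y, z as a fraction of full scale, then the turn, a rotation vector about the tool's x, y, z as a fraction of full scale. In form: [[fingers, dx, dy, dz, wx, wy, wz], ...]. A call has 1 to 20 rows; each row shifts and turns the commanded pose from where the row before left it, along the tool's axes as they then stand; what a row does not reach is not made up. Full scale, the value 1, is 50 mm for a shift and 0.12 rad for a turn. A row lasts 1/8 s, in which the tool goes at most 62.5 mm and 10.7 degrees, less where a joint would pass 70% of its speed; a pose out of reach is approached as far as the arm can. A call with a number of a shift or a turn outside -1 to 1 is refused whole. A call with a gripper value outside its range is refused whole. The fingers move at their own pace and stop on an object; the grip force is fixed at half the most. Time passes only in rows, so rows that do not move let the fingers close. It gives the time, the measured TCP pose, the force, the opening and the grip force at its end, in the units of the state.
- get_obs(): the state, without advancing time (a new reading comes with each control period).
- vision.get_image(name): name is "scene" or "top" or "wrist"; returns a dict with "pixels" (420x560x3 uint8, red, green, blue), "depth" (420x560 float32, mm along the optical axis (not along the pixel's ray), 0 where there is no reading), "fx", "fy", "cx", "cy" (pixels), "T" (4x4, takes a point from camera to world coordinates); the wrist camera has in their place "T_tool_cam" (4x4, takes a point from camera to tool coordinates, whose origin is the TCP and whose axes are the flange's). Camera axes: x right, y down, z forward; pixel columns grow to the right and rows downward; lengths in mm; the calibration is good to about 2 mm. A picture is of the moment at which its call begins: read the wrist's pose just before it.
- ctrl.close_job(): hands the job in; it is judged then, once.
The state is a dict: "t": time; "qpos": joint angles; "qvel": joint speeds; "joint_torque": joint torques, N m; "ee_pos": TCP position; "orientation": TCP orientation; "ft_force": force on the tool from outside, world axes, zero at the start; "moment": the same for the moment, N m; "width": finger opening in mm; "grasp_force": force on a finger pad.
Only numpy, scipy, OpenCV 4.12 (cv2) and the standard library are available. Lean on these libraries where they do the work, as an engineer would, in place of code of your own. Each camera call takes 0.05 s, during which the arm holds its last target. There are 200 camera calls.

## Task

The hand coffee mill on the worktop is filled and ready. First push its little drawer fully shut, so that the grounds will fall into it; then grind by pushing the crank's arm round with a finger, clockwise seen from above, for at least one full turn, and leave the crank pointing straight to the back of the mill, away from the drawer, where it is out of the way. It is all done by pushing: nothing is lifted, the mill stays standing where it is and the breakfast things around it are not moved.

Things in the scene. Friction and masses are not known exactly. Their poses are not given: they have to be found in the camera images.
- mill: Hand coffee mill: dark wooden box, pale dome and crank on top, little drawer in front; 0.95 kg, loose (slides at about 4 N sideways). Origin on its underside, z up, +x from the drawer side to the back. In mm: base plate x -58 to 74, y -43 to 89; box x -50 to 66, y -35 to 81; top plate x -56 to 72, y -41 to 87, z 110 to 121; dome of radius 50 round x 8, y 23, top at z 167.
- mill_drawer (a joint): The mill's drawer, m: 0 shut, grows as it comes out along the mill's -x; 0.03 to 0.055 at the start. Slides with about 0.3 N and stops hard at 0. Its front panel is 93 mm wide (y -23 to 70 of the mill), z 13 to 60.
- drawer_knob (a point): Foremost point of the round wooden knob in the middle of the drawer's front; 37 mm above the worktop. The knob is 18 mm in diameter and stands 22 mm out from the panel. With the drawer shut this point is at x -74, y 23.5, z 37 of the mill.
- mill_crank (a joint): Crank angle about its upright axis, rad; endless, grows anticlockwise seen from above. The arm points along (value - pi/2) from the mill's +x: to -y at 0, to +y at 3.14. Starts between 2.1 and 3.4. It points straight back at 1.571 and, one turn further clockwise, at -4.712, where it should end (or whole turns beyond). Takes about 0.1 N m to turn; stays where it is left.
- crank_pivot (a point): Point on the crank's axis at the middle height of the arm: x 7.5, y 23.5, z 185 of the mill. The arm is a bar about 13 mm wide, z 179 to 191, from the hub (18 mm in diameter) out to the handle knob; at 55 to 85 mm from the axis a fingertip has free room to push on its side, down to 150 mm above the worktop.
- crank_handle (a point): Middle of the upright wooden handle knob at the crank's end, 100 mm from the axis, 203 mm above the worktop; 25 mm in diameter, z 184 to 222.
- mug: White mug with a blue pattern, 85 mm across, 88 mm high, standing on the mill's left side. Origin at the centre of its underside. Leave alone.
- moka: Metal moka pot with a black handle, 98 x 155 x 174 mm, on the far end of the cutting board at the right. Origin on its underside. Leave alone.
- tumbler: Clear drinking glass, 81 mm across, 93 mm high, at the back left. Origin at the centre of its underside. Leave alone.
- teaspoon: Steel teaspoon, 138 mm long, 12 mm high, lying at the front left. Origin under its middle. Leave alone.
- butter: Packet of butter, 73 x 102 x 37 mm, on the middle of the 22 mm thick cutting board at the right. Origin at the centre of its underside. Leave alone.
- honey: Honey jar, 63 mm across, 94 mm high, on the near end of the cutting board. Origin at the centre of its underside. Leave alone.

How it is judged:
By the outcome, as a careful person would: the job done as asked, in the order asked, and still so for the second after the job is handed in, with the robot touching nothing.
It also fails if it takes over 61 s, if anything falls off the work surface, if the arm or the gripper's body presses on something with over 40 N, if the wrist force passes 120 N, or if a joint passes its speed limit or range.

## Working session

There is one attempt and no reset: what is moved stays moved. The work goes in short steps, Python scripts to look and compute and a tool call to move; the robot and the scene stay as the last step left them, time stands still between calls to the robot, and variables do not carry over. Pictures are saved under pics/ and viewed, at most 11 in all, crops included, and the job is handed in when it is done.

Besides the shell and the picture viewer there is one more tool, called after ">>>" as name([rows], argument=value, ...), one row to a line, values as JSON. step_arm: Moves the arm, as the interface text tells. Its arguments: {"type":"object","properties":{"plan":{"type":"array","items":{"type":"array","items":{"type":"number","minimum":-1,"maximum":1}}}},"required":["plan"]}

```bash
mkdir -p pics
python3 - <<'E'
from workcell import get_obs, vision
import cv2,numpy as np
o=get_obs();print(o['t'],o['ee_pos'],o['orientation'],o['width'],o['ft_force'])
for n in ("scene","top"):
    d=vision.get_image(n);cv2.imwrite(f"pics/{n}1.png",d["pixels"][:,:,::-1]);np.savez(f"{n}1.npz",**d)
    print(n,d["T"].round(3).tolist(),d["fx"],d["cx"],d["cy"])
E
```

```text
0.0 [148.26256581 606.56525859 221.88627846] [-3.75779304e-01 -3.11880967e+00  2.47379558e-03] 88.02341802737986 [ 0.42825166 -0.99384751 -0.47522372]
scene [[0.516, -0.473, 0.714, -265.327], [-0.857, -0.29, 0.427, -486.154], [0.006, -0.832, -0.555, 757.298], [0.0, 0.0, 0.0, 1.0]] 467.531153144987 272.9765766146787 208.0195011439116
top [[0.028, -0.992, 0.122, 424.948], [-0.999, -0.026, 0.021, -35.253], [-0.017, -0.122, -0.992, 1261.296], [0.0, 0.0, 0.0, 1.0]] 427.4692482435821 283.0026453381744 209.73979115634148
```

View pics/top1.png

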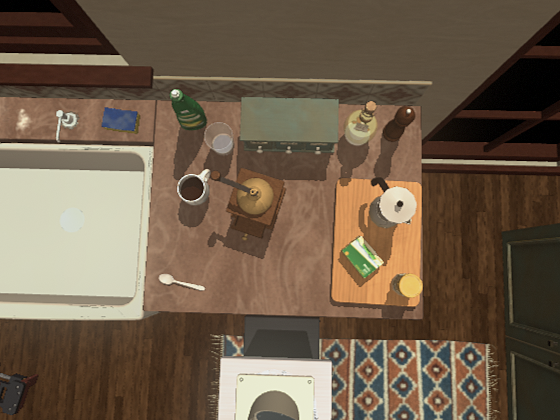

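View pics/scene1.png

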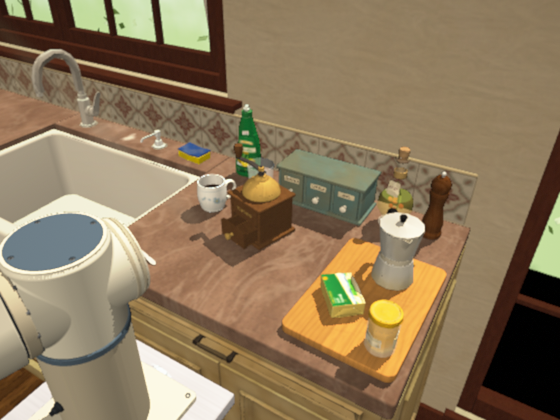

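The top view shows the mill near (255,197), its crank pointing to the left-back with the knob near (214,175), and the drawer out towards (245,238). I'll enlarge that area.

Run:
```python
import cv2,numpy as np
d=np.load("top1.npz");p=d["pixels"][145:265,165:325,::-1]
cv2.imwrite("pics/c1.png",cv2.resize(p,None,fx=5,fy=5,interpolation=cv2.INTER_CUBIC))
d2=np.load("scene1.npz");p=d2["pixels"][130:260,190:320,::-1]
cv2.imwrite("pics/c2.png",cv2.resize(p,None,fx=4.5,fy=4.5,interpolation=cv2.INTER_CUBIC))
# top-plate points by depth: world cloud near mill
for n,D in(("top",d),("scene",d2)):
    Z=D["depth"];v,u=np.mgrid[:420,:560]
    P=np.stack([(u-D["cx"])/D["fx"]*Z,(v-D["cy"])/D["fy"]*Z,Z,np.ones_like(Z)],-1)@D["T"].T
    np.save(n+"P.npy",P[...,:3].astype(np.float32))
P=np.load("topP.npy")
for u,v in [(255,195),(214,175),(245,215),(240,182),(300,220),(241,246),(268,252)]:print(u,v,P[v,u].round())
```

```text
255 195 [593.  60. 184.]
214 175 [636. 161. 219.]
245 215 [548.  90. 121.]
240 182 [638. 107. 120.]
300 220 [551. -60.  -3.]
241 246 [469. 111.   5.]
268 252 [454.  32.  -3.]
```

View pics/c1.png

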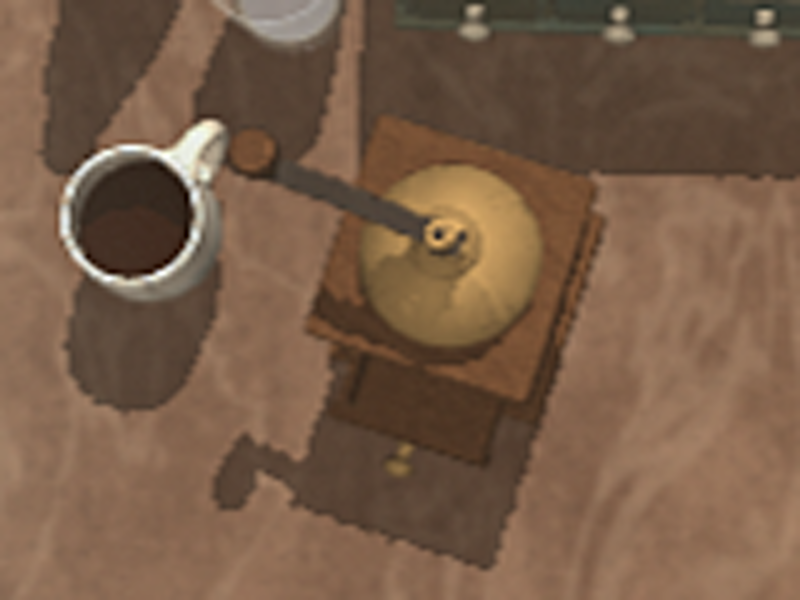

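View pics/c2.png

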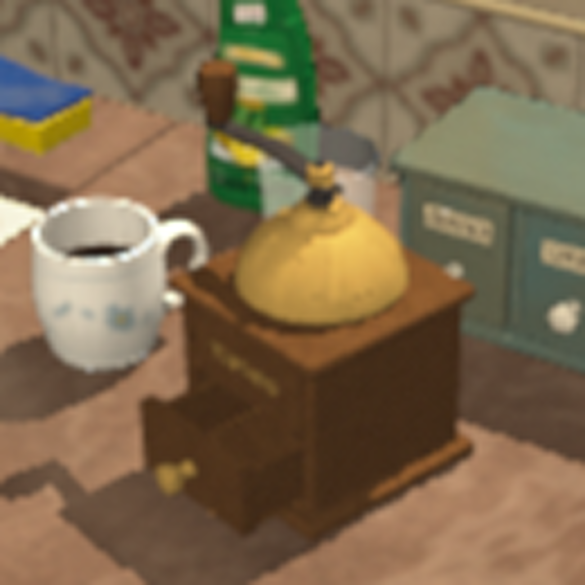

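The crop shows top-plate corners at about (380,115), (598,182), (525,402), (308,328), the hub at (443,235), the handle knob at (253,150) and the drawer knob at (398,463). I'll turn these into the mill pose.

```bash
cat > h.py <<'E'
import numpy as np
def ray(D,u,v,z):
    d=D["T"][:3,:3]@np.array([(u-D["cx"])/D["fx"],(v-D["cy"])/D["fy"],1]);c=D["T"][:3,3]
    return c+d*(z-c[2])/d[2]
E
python3 - <<'E'
from h import *
D=np.load("top1.npz");S=np.load("scene1.npz")
t=lambda a,b,z:ray(D,165+a/5-.4,145+b/5-.4,z)
C=np.array([t(380,115,121),t(598,182,121),t(525,402,121),t(308,328,121)])
print(C.round(1).tolist())
M=np.array([[72,87],[72,-41],[-56,-41],[-56,87]])
A=C[:,:2]-C[:,:2].mean(0);B=M-M.mean(0)
th=np.arctan2((B[:,0]*A[:,1]-B[:,1]*A[:,0]).sum(),(A*B).sum())
R=np.array([[np.cos(th),-np.sin(th)],[np.sin(th),np.cos(th)]])
org=C[:,:2].mean(0)-R@M.mean(0)
print("yaw",th,"org",org,"edges",np.linalg.norm(np.diff(C,axis=0),axis=1))
pv=org+R@[7.5,23.5];print("pivot",pv,"hub seen",t(443,235,200))
h=t(253,150,222);print("handle",h,np.linalg.norm(h[:2]-pv))
a=np.arctan2(*(h[:2]-pv)[::-1])-th;print("crank",a+np.pi/2)
k=t(398,465,37);print("knob",k,"in mill",R.T@(k[:2]-org))
s=lambda a,b,z:ray(S,190+a/4.5-.4,130+b/4.5-.4,z)
print("scene hub",s(322,172,200),"handle",s(218,68,222),"knob",s(168,478,37))
# depth cloud of top plate
for n in("top","scene"):
    P=np.load(n+"P.npy");m=(abs(P[...,2]-121)<4)&(np.hypot(P[...,0]-pv[0],P[...,1]-pv[1])<110)
    import cv2;print(n,m.sum(),cv2.minAreaRect(P[m][:,:2]))
    m=(P[...,2]>175)&(np.hypot(P[...,0]-pv[0],P[...,1]-pv[1])<130);q=P[m];print(q[q[:,2]>205].mean(0) if (q[:,2]>205).any() else 0, m.sum())
for f in((470,30),(150,215)):
    pass
# others
P=np.load("topP.npy")
m=(P[...,2]>40)&(P[...,2]<100)&(P[...,0]>480)&(P[...,0]<760)&(P[...,1]>120)&(P[...,1]<300)
print("left things",P[m].min(0),P[m].max(0))
m=m&(P[...,0]<700);print("mug",P[m].min(0),P[m].max(0))
m=(P[...,2]>100)&(P[...,0]>650)&(P[...,1]>-200)&(P[...,1]<100);print("cabinet",P[m].min(0),P[m].max(0))
E
```

```text
[[677.6, 107.2, 121.0], [643.4, -12.6, 121.0], [522.8, 23.1, 121.0], [559.6, 141.4, 121.0]]
yaw -0.2873077671128212 org [586.66471293  44.98367043] edges [124.62821618 125.82024822 123.85070599]
pivot [600.51651716  65.39512602] hub seen [599.23557704  63.09550078 200.        ]
handle [635.93521735 157.04602766 222.        ] 98.25666437154389
crank 3.060127387726417
knob [491.82107266  99.11892703  37.        ] in mill [-106.29640551   25.0402932 ]
scene hub [589.9954202   59.34075977 200.        ] handle [629.46531559 154.73528499 222.        ] knob [491.35922711 101.72279727  37.        ]Traceback (most recent call last):
  File "<stdin>", line 21, in <module>
cv2.error: OpenCV(4.12.0) /io/opencv/modules/imgproc/src/convhull.cpp:143: error: (-215:Assertion failed) total >= 0 && (depth == CV_32F || depth == CV_32S) in function 'convexHull'
```

>>> step_arm([
  [-1, -0.58, -0.52, 0, 0, 0, 0.39],
  [-1, -0.58, -0.52, 0, 0, 0, 0],
  [-1, -0.58, -0.52, 0, 0, 0, 0],
  [-1, -0.58, -0.52, 0, 0, 0, 0],
  [-1, -0.58, -0.52, 0, 0, 0, 0],
  [-1, -0.58, -0.52, 0, 0, 0, 0],
  [-1, -0.58, -0.52, 0, 0, 0, 0],
  [-1, -0.58, -0.52, 0, 0, 0, 0],
  [-1, -0.58, -0.52, 0, 0, 0, 0],
  [-1, -0.58, -0.52, 0, 0, 0, 0],
  [-1, -0.58, -0.52, 0, 0, 0, 0],
  [-1, -0.58, -0.52, 0, 0, 0, 0],
  [-1, -0.58, -0.52, 0, 0, 0, 0],
  [-1, -0.58, -0.52, 0, 0, 0, 0],
  [-1, -0.58, -0.52, 0, 0, 0, 0],
  [-1, 0, 0, 0, 0, -1, 0],
  [-1, 0, 0, 0, 0, -1, 0],
  [-1, 0, 0, 0, 0, -1, 0],
  [-1, 0, 0, 0, 0, 0, 0],
  [-1, 0, 0, 0, 0, 0, 0],
])

```text
t: 2.6
ee_pos: [457.5, 111.4, 223.0]
orientation: [0.397, 2.757, -0.072]
ft_force: [0.3, 0.4, 0.6]
width: 0.5
grasp_force: 0.0
```

```bash
cat >> h.py <<'E'
from scipy.spatial.transform import Rotation as Ro
th=-0.2873;org=np.array([585.5,44.0])
E=np.array([[np.cos(th),-np.sin(th)],[np.sin(th),np.cos(th)]])
def st():
    from workcell import get_obs
    o=get_obs();R=Ro.from_rotvec(o["orientation"]).as_matrix();p=np.array(o["ee_pos"])
    print("t",round(o["t"],2),"world",p.round(1),"mill",(E.T@(p[:2]-org)).round(1),"F",np.array(o["ft_force"]).round(1))
    print("axes in mill",(np.r_[np.c_[E.T,[0,0]],[[0,0,1]]]@R).round(3).tolist())
    return o,R,p
E
python3 - <<'E'
from h import *
from workcell import vision
import cv2
o,R,p=st()
D=vision.get_image("top");np.savez("top2.npz",**D)
cv2.imwrite("pics/t2.png",cv2.resize(D["pixels"][145:265,165:325,::-1],None,fx=5,fy=5,interpolation=cv2.INTER_CUBIC))
D=vision.get_image("wrist");np.savez("w2.npz",**D);cv2.imwrite("pics/w2.png",D["pixels"][:,:,::-1])
E
```

```text
t 2.6 world [457.5 111.4 223. ] mill [-141.9   28.3] F [0.3 0.4 0.6]
axes in mill [[-0.936, -0.001, 0.351], [-0.001, 1.0, 0.001], [-0.351, 0.0, -0.936]]
```

View pics/w2.png

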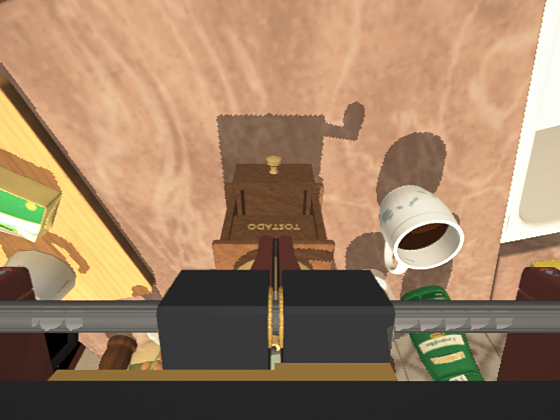

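The wrist view shows the drawer knob at (274,160), in line with the shut fingers at column ~276, and the path to it is free. I'll locate it from the depth.

Run:
```python
from h import *
o,R,p=st();D=np.load("w2.npz")
print(D["T_tool_cam"].round(2).tolist())
for u,v in[(274,157),(274,161),(274,170),(240,185),(308,185)]:
    z=D["depth"][v,u];c=np.array([(u-D["cx"])/D["fx"]*z,(v-D["cy"])/D["fy"]*z,z,1])
    w=R@(D["T_tool_cam"]@c)[:3]+p;print(u,v,w.round(1),(E.T@(w[:2]-org)).round(1))
```

```text
t 2.7 world [457.9 111.1 223.1] mill [-141.3   28.2] F [-0.7 -0.4 -0.4]
axes in mill [[-0.936, -0.0, 0.352], [0.0, 1.0, 0.0], [-0.352, 0.0, -0.936]]
[[0.0, -0.96, -0.26, 71.0], [1.0, 0.0, 0.0, 0.01], [-0.0, -0.26, 0.96, -162.9], [0.0, 0.0, 0.0, 1.0]]
274 157 [487.2 101.4  40.3] [-110.5   27.2]
274 161 [489.3 100.8  45.8] [-108.3   27.2]
274 170 [502.6  96.8  41.4] [-94.4  27.2]
240 185 [498.9  58.4  62.5] [-87.1 -10.8]
308 185 [521.3 131.1  61.1] [-86.3  65.3]
```

>>> step_arm([
  [-1, 0.196, 0, 0.522, 0, 0, 0],
  [-1, 0.196, 0, 0.522, 0, 0, 0],
  [-1, 0.196, 0, 0.522, 0, 0, 0],
  [-1, 0.196, 0, 0.522, 0, 0, 0],
  [-1, 0.196, 0, 0.522, 0, 0, 0],
  [-1, 0.196, 0, 0.522, 0, 0, 0],
  [-1, 0.196, 0, 0.522, 0, 0, 0],
  [-1, 0, -0.02, 0, 0, 0, 0],
  [-1, -0.187, 0, 0.07, 0, 0, 0],
  [-1, -0.187, 0, 0.07, 0, 0, 0],
  [-1, -0.094, 0, 0.035, 0, 0, 0],
  [-1, -0.094, 0, 0.035, 0, 0, 0],
  [-1, -0.094, 0, 0.035, 0, 0, 0],
  [-1, -0.094, 0, 0.035, 0, 0, 0],
  [-1, 0, 0, 0, 0, 0, 0],
])

```text
t: 4.58
ee_pos: [495.8, 98.5, 29.7]
orientation: [0.398, 2.755, -0.073]
ft_force: [0.1, 0.1, 0.2]
width: 0.4
grasp_force: 0.0
```

Run:
```python
from h import *
from workcell import vision
import cv2
o,R,p=st()
D=vision.get_image("wrist");a=D["pixels"][100:300,170:380,::-1]
D2=vision.get_image("scene");b=D2["pixels"][130:260,190:320,::-1]
cv2.imwrite("pics/w3.png",np.hstack([cv2.resize(a,(420,400)),cv2.resize(b,(380,400))]))
```

```text
t 4.58 world [495.8  98.5  29.7] mill [-101.5   26.8] F [0.1 0.1 0.2]
axes in mill [[-0.936, -0.0, 0.353], [-0.0, 1.0, -0.0], [-0.353, -0.0, -0.936]]
```

View pics/w3.png

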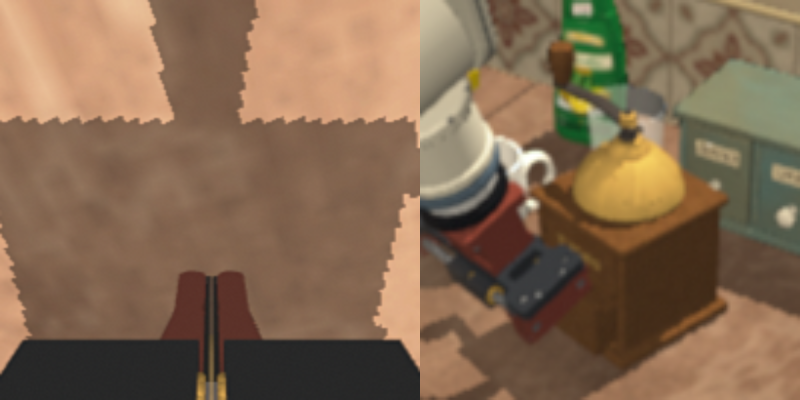

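The finger hides the knob, and the drawer already looks nearly in. I'll keep pushing in small steps and watch the force.

>>> step_arm([
  [-1, -0.056, 0, 0.021, 0, 0, 0],
  [-1, -0.056, 0, 0.021, 0, 0, 0],
  [-1, -0.056, 0, 0.021, 0, 0, 0],
  [-1, -0.056, 0, 0.021, 0, 0, 0],
  [-1, 0, 0, 0, 0, 0, 0],
])

```text
t: 5.3
ee_pos: [507.2, 95.1, 29.7]
orientation: [0.398, 2.755, -0.073]
ft_force: [0.7, -0.7, 0.0]
width: 0.7
grasp_force: 0.0
```

>>> step_arm([
  [-1, -0.028, 0, 0.01, 0, 0, 0],
  [-1, -0.028, 0, 0.01, 0, 0, 0],
  [-1, 0, 0, 0, 0, 0, 0],
])

```text
t: 5.68
ee_pos: [509.9, 94.3, 29.8]
orientation: [0.398, 2.755, -0.073]
ft_force: [-0.3, 0.5, -0.1]
width: 0.8
grasp_force: 0.0
```

>>> step_arm([
  [-1, -0.019, 0, 0.007, 0, 0, 0],
  [-1, 0, 0, 0, 0, 0, 0],
])

```text
t: 5.92
ee_pos: [510.8, 94.0, 29.7]
orientation: [0.398, 2.755, -0.073]
ft_force: [-0.2, -0.4, 0.9]
width: 0.4
grasp_force: 0.1
```

>>> step_arm([
  [-1, -0.019, 0, 0.007, 0, 0, 0],
  [-1, 0, 0, 0, 0, 0, 0],
])

```text
t: 6.18
ee_pos: [511.8, 93.7, 29.7]
orientation: [0.398, 2.755, -0.073]
ft_force: [0.7, -0.2, -0.4]
width: 0.4
grasp_force: 0.1
```

>>> step_arm([
  [-1, -0.019, 0, 0.007, 0, 0, 0],
  [-1, 0, 0, 0, 0, 0, 0],
])

```text
t: 6.42
ee_pos: [512.7, 93.4, 29.7]
orientation: [0.398, 2.755, -0.073]
ft_force: [0.4, -0.8, 0.6]
width: 0.5
grasp_force: 0.1
```

Run:
```python
from h import *
from workcell import vision
o,R,p=st()
import cv2
a=np.load("scene1.npz")["pixels"][130:260,190:320];b=vision.get_image("scene")["pixels"][130:260,190:320]
# mill shift vs start in scene image (right face + front-right region)
g=lambda x:cv2.cvtColor(x,cv2.COLOR_RGB2GRAY).astype(np.float32)
for sl in((slice(60,120),slice(62,112)),(slice(40,75),slice(50,95))):print(cv2.phaseCorrelate(g(a)[sl].copy(),g(b)[sl].copy()))
```

```text
t 6.42 world [512.7  93.4  29.7] mill [-83.8  26.8] F [ 0.4 -0.8  0.6]
axes in mill [[-0.936, -0.0, 0.353], [-0.001, 1.0, -0.0], [-0.353, -0.0, -0.936]]
((0.05269392325299904, 0.017131958911171807), 1.0014270850817362)
((0.46217760745013337, -0.010313917387261284), 1.0064900440934264)
```

>>> step_arm([
  [-1, -0.019, 0, 0.007, 0, 0, 0],
  [-1, 0, 0, 0, 0, 0, 0],
])

```text
t: 6.72
ee_pos: [513.7, 93.2, 29.7]
orientation: [0.398, 2.755, -0.073]
ft_force: [0.1, -0.3, -0.4]
width: 0.5
grasp_force: 0.1
```

>>> step_arm([
  [-1, -0.019, 0, 0.007, 0, 0, 0],
  [-1, 0, 0, 0, 0, 0, 0],
])

```text
t: 6.98
ee_pos: [514.7, 92.8, 29.7]
orientation: [0.398, 2.755, -0.073]
ft_force: [-0.8, -0.6, 0.0]
width: 0.7
grasp_force: 0.1
```

>>> step_arm([
  [-1, -0.019, 0, 0.007, 0, 0, 0],
  [-1, 0, 0, 0, 0, 0, 0],
  [-1, 0, 0, 0, 0, 0, 0],
])

```text
t: 7.35
ee_pos: [515.5, 92.6, 29.7]
orientation: [0.398, 2.755, -0.073]
ft_force: [-0.2, -0.8, -0.1]
width: 0.6
grasp_force: 0.4
```

>>> step_arm([
  [-1, -0.019, 0, 0.007, 0, 0, 0],
  [-1, 0, 0, 0, 0, 0, 0],
  [-1, 0, 0, 0, 0, 0, 0],
])

```text
t: 7.72
ee_pos: [515.9, 92.3, 29.6]
orientation: [0.398, 2.756, -0.073]
ft_force: [-4.0, 3.2, 2.1]
width: 0.7
grasp_force: 2.3
```

Run:
```python
from h import *
from workcell import vision
o,R,p=st()
import cv2
S=vision.get_image("scene");np.savez("s4.npz",**S)
a=np.load("scene1.npz")["pixels"][130:260,190:320];b=S["pixels"][130:260,190:320]
g=lambda x:cv2.cvtColor(x,cv2.COLOR_RGB2GRAY).astype(np.float32)
for sl in((slice(60,120),slice(62,112)),(slice(40,75),slice(50,95))):print(cv2.phaseCorrelate(g(a)[sl].copy(),g(b)[sl].copy()))
cv2.imwrite("pics/s4.png",cv2.resize(np.hstack([a,b])[...,::-1],None,fx=3,fy=3,interpolation=cv2.INTER_CUBIC))
```

```text
t 7.72 world [515.9  92.3  29.6] mill [-80.4  26.6] F [-4.   3.2  2.1]
axes in mill [[-0.936, -0.001, 0.352], [-0.001, 1.0, -0.0], [-0.352, -0.001, -0.936]]
((0.02088785634318313, -0.011791932846918485), 1.0025616743365924)
((0.5043548138311351, 0.0003919235304188362), 0.9856527334378089)
```

View pics/s4.png

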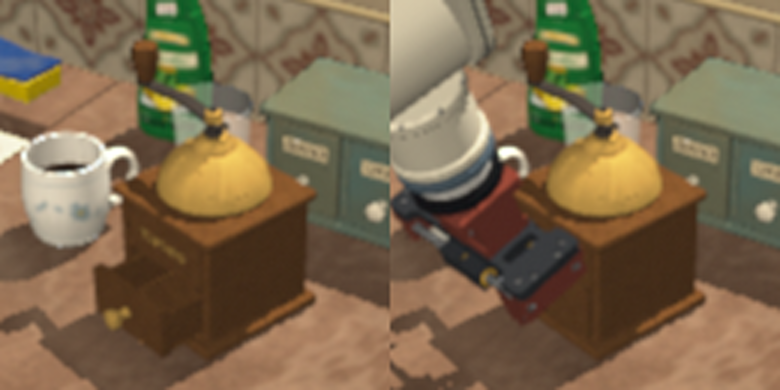

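>>> step_arm([
  [-1, 0.13, 0, -0.05, 0, 0, 0],
  [-1, 0.26, 0, -0.1, 0, 0, 0],
  [-1, 0.26, 0, -0.1, 0, 0, 0],
  [-1, 0.13, 0, -0.05, 0, 0, 0],
  [-1, -0.252, 0, -0.67, 0, 0, 0],
  [-1, -0.252, 0, -0.67, 0, 0, 0],
  [-1, -0.252, 0, -0.67, 0, 0, 0],
  [-1, -0.252, 0, -0.67, 0, 0, 0],
  [-1, -0.252, 0, -0.67, 0, 0, 0],
  [-1, -0.252, 0, -0.67, 0, 0, 0],
  [-1, 0, 0, 0, 0, 1, 0],
  [-1, 0, 0, 0, 0, 1, 0],
  [-1, 0, 0, 0, 0, 1, 0],
  [-1, 0, 0, 0, 0, 0, 0],
  [-1, 0, 0, 0, 0, 0, 0],
])

```text
t: 9.65
ee_pos: [476.1, 103.7, 238.6]
orientation: [0.451, 3.106, -0.005]
ft_force: [-0.0, 0.7, -0.1]
width: 0.4
grasp_force: 0.0
```

Run:
```python
from h import *
from workcell import vision
o,R,p=st()
import cv2
S=vision.get_image("scene");D=vision.get_image("top");np.savez("t5.npz",**D);np.savez("s5.npz",**S)
a=S["pixels"][130:260,190:320];b=D["pixels"][145:265,165:325]
cv2.imwrite("pics/s5.png",np.hstack([cv2.resize(a,(350,350),interpolation=2),cv2.resize(b,(450,350),interpolation=2)])[...,::-1])
```

```text
t 9.65 world [476.1 103.7 238.6] mill [-121.8   26.2] F [-0.   0.7 -0.1]
axes in mill [[-1.0, 0.001, 0.004], [0.001, 1.0, -0.003], [-0.004, -0.003, -1.0]]
```

View pics/s5.png

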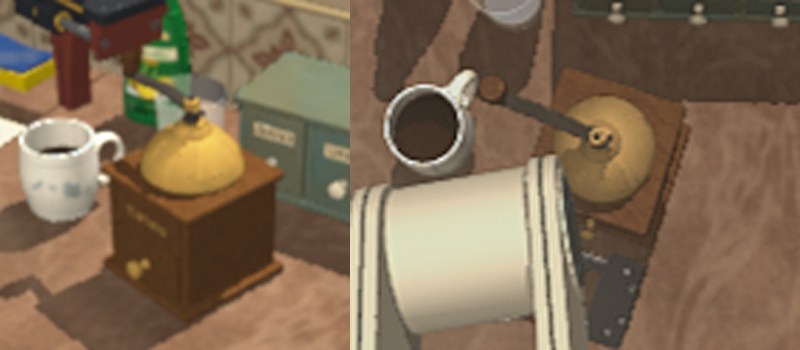

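The left half shows the drawer flush, with only its knob at (138,268) standing out. The right half shows the mill and crank unmoved. Next is the crank circle.

Run:
```python
import numpy as np
c=np.array([8.5,24.5]);r=66
phi=2.1-0.15*np.arange(0,55);P=c+r*np.c_[np.cos(phi),np.sin(phi)]
d=np.diff(P,axis=0)/50
for i,(x,y) in enumerate(d):print(i,round(phi[i+1],2),f"[-1, {-x:.2f}, {y:.2f}, 0, 0, 0, 0]")
```

```text
0 1.95 [-1, -0.18, 0.09, 0, 0, 0, 0]
1 1.8 [-1, -0.19, 0.06, 0, 0, 0, 0]
2 1.65 [-1, -0.20, 0.03, 0, 0, 0, 0]
3 1.5 [-1, -0.20, 0.00, 0, 0, 0, 0]
4 1.35 [-1, -0.20, -0.03, 0, 0, 0, 0]
5 1.2 [-1, -0.19, -0.06, 0, 0, 0, 0]
6 1.05 [-1, -0.18, -0.09, 0, 0, 0, 0]
7 0.9 [-1, -0.16, -0.11, 0, 0, 0, 0]
8 0.75 [-1, -0.15, -0.13, 0, 0, 0, 0]
9 0.6 [-1, -0.12, -0.15, 0, 0, 0, 0]
10 0.45 [-1, -0.10, -0.17, 0, 0, 0, 0]
11 0.3 [-1, -0.07, -0.18, 0, 0, 0, 0]
12 0.15 [-1, -0.04, -0.19, 0, 0, 0, 0]
13 0.0 [-1, -0.01, -0.20, 0, 0, 0, 0]
14 -0.15 [-1, 0.01, -0.20, 0, 0, 0, 0]
15 -0.3 [-1, 0.04, -0.19, 0, 0, 0, 0]
16 -0.45 [-1, 0.07, -0.18, 0, 0, 0, 0]
17 -0.6 [-1, 0.10, -0.17, 0, 0, 0, 0]
18 -0.75 [-1, 0.12, -0.15, 0, 0, 0, 0]
19 -0.9 [-1, 0.15, -0.13, 0, 0, 0, 0]
20 -1.05 [-1, 0.16, -0.11, 0, 0, 0, 0]
21 -1.2 [-1, 0.18, -0.09, 0, 0, 0, 0]
22 -1.35 [-1, 0.19, -0.06, 0, 0, 0, 0]
23 -1.5 [-1, 0.20, -0.03, 0, 0, 0, 0]
24 -1.65 [-1, 0.20, 0.00, 0, 0, 0, 0]
25 -1.8 [-1, 0.20, 0.03, 0, 0, 0, 0]
26 -1.95 [-1, 0.19, 0.06, 0, 0, 0, 0]
27 -2.1 [-1, 0.18, 0.09, 0, 0, 0, 0]
28 -2.25 [-1, 0.16, 0.11, 0, 0, 0, 0]
29
[... 262 characters left out ...]
6 -3.45 [-1, -0.05, 0.19, 0, 0, 0, 0]
37 -3.6 [-1, -0.07, 0.18, 0, 0, 0, 0]
38 -3.75 [-1, -0.10, 0.17, 0, 0, 0, 0]
39 -3.9 [-1, -0.12, 0.15, 0, 0, 0, 0]
40 -4.05 [-1, -0.15, 0.13, 0, 0, 0, 0]
41 -4.2 [-1, -0.16, 0.11, 0, 0, 0, 0]
42 -4.35 [-1, -0.18, 0.08, 0, 0, 0, 0]
43 -4.5 [-1, -0.19, 0.06, 0, 0, 0, 0]
44 -4.65 [-1, -0.20, 0.03, 0, 0, 0, 0]
45 -4.8 [-1, -0.20, -0.00, 0, 0, 0, 0]
46 -4.95 [-1, -0.20, -0.03, 0, 0, 0, 0]
47 -5.1 [-1, -0.19, -0.06, 0, 0, 0, 0]
48 -5.25 [-1, -0.18, -0.09, 0, 0, 0, 0]
49 -5.4 [-1, -0.16, -0.11, 0, 0, 0, 0]
50 -5.55 [-1, -0.14, -0.14, 0, 0, 0, 0]
51 -5.7 [-1, -0.12, -0.16, 0, 0, 0, 0]
52 -5.85 [-1, -0.10, -0.17, 0, 0, 0, 0]
53 -6.0 [-1, -0.07, -0.19, 0, 0, 0, 0]
```

>>> step_arm([
  [-1, -0.485, 0.275, 0, 0, 0, 0],
  [-1, -0.485, 0.275, 0, 0, 0, 0],
  [-1, -0.485, 0.275, 0, 0, 0, 0],
  [-1, -0.485, 0.28, 0, 0, 0, 0],
  [-1, 0, 0, 0, 0, 0, 0],
  [-1, 0, 0, 0.5, 0, 0, 0],
  [-1, 0, 0, 0.5, 0, 0, 0],
  [-1, 0, 0, 0.48, 0, 0, 0],
  [-1, 0, 0, 0, 0, 0, 0],
])

```text
t: 10.88
ee_pos: [582.8, 128.9, 163.6]
orientation: [-0.449, -3.108, 0.007]
ft_force: [0.3, 0.3, 0.3]
width: 0.3
grasp_force: 0.0
```

>>> step_arm([
  [-1, -0.2, 0.1, 0, 0, 0, 0],
  [-1, -0.2, 0.07, 0, 0, 0, 0],
  [-1, -0.2, 0.03, 0, 0, 0, 0],
  [-1, -0.2, 0, 0, 0, 0, 0],
  [-1, -0.2, -0.03, 0, 0, 0, 0],
  [-1, -0.19, -0.06, 0, 0, 0, 0],
  [-1, -0.18, -0.09, 0, 0, 0, 0],
  [-1, -0.16, -0.11, 0, 0, 0, 0],
  [-1, -0.15, -0.13, 0, 0, 0, 0],
  [-1, -0.12, -0.15, 0, 0, 0, 0],
])

```text
t: 12.12
ee_pos: [667.0, 85.3, 165.5]
orientation: [0.45, 3.106, -0.004]
ft_force: [-0.2, 0.5, -0.2]
width: 0.7
grasp_force: 0.4
```

Run:
```python
from h import *
from workcell import vision
o,R,p=st()
q=E.T@(p[:2]-org)-[8.5,24.5];print("r",np.hypot(*q),"phi",np.arctan2(q[1],q[0]))
import cv2
D=vision.get_image("top");S=vision.get_image("scene")
a=S["pixels"][110:260,180:330];b=D["pixels"][145:265,165:325]
cv2.imwrite("pics/s6.png",np.hstack([cv2.resize(a,(350,350),interpolation=2),cv2.resize(b,(450,350),interpolation=2)])[...,::-1])
```

```text
t 12.12 world [667.   85.3 165.5] mill [66.4 62.7] F [-0.2  0.5 -0.2]
axes in mill [[-1.0, 0.001, 0.003], [0.001, 1.0, -0.002], [-0.003, -0.002, -1.0]]
r 69.37746802229114 phi 0.5834401850984251
```

View pics/s6.png

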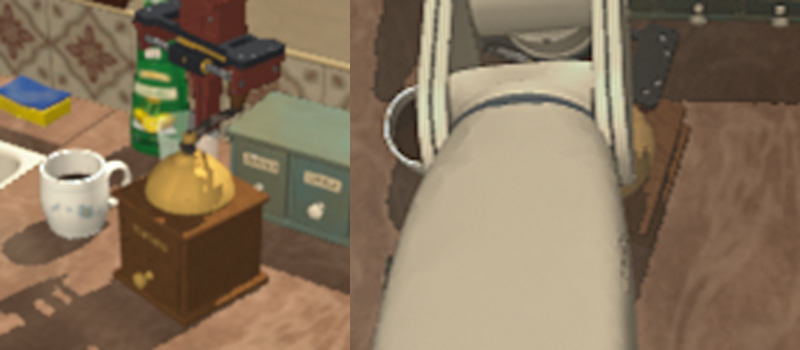

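The left half shows the finger has swept the crank round, and it now points to the back. The mill has not moved. Continuing.

>>> step_arm([
  [-1, -0.05, -0.18, 0, 0, 0, 0],
  [-1, -0.06, -0.19, 0, 0, 0, 0],
  [-1, -0.04, -0.19, 0, 0, 0, 0],
  [-1, -0.01, -0.2, 0, 0, 0, 0],
  [-1, 0.01, -0.2, 0, 0, 0, 0],
  [-1, 0.04, -0.19, 0, 0, 0, 0],
  [-1, 0.07, -0.18, 0, 0, 0, 0],
  [-1, 0.1, -0.17, 0, 0, 0, 0],
  [-1, 0.12, -0.15, 0, 0, 0, 0],
  [-1, 0.15, -0.13, 0, 0, 0, 0],
  [-1, 0.16, -0.11, 0, 0, 0, 0],
  [-1, 0.18, -0.09, 0, 0, 0, 0],
  [-1, 0.19, -0.06, 0, 0, 0, 0],
  [-1, 0.2, -0.03, 0, 0, 0, 0],
])

```text
t: 13.98
ee_pos: [585.9, 1.8, 165.6]
orientation: [0.45, 3.106, -0.004]
ft_force: [1.7, -0.0, -0.8]
width: 0.5
grasp_force: 0.7
```

```bash
cat > q.py <<'E'
from h import *
from workcell import vision
import cv2
o,R,p=st()
q=E.T@(p[:2]-org)-[8.5,24.5];print("q",q.round(1),"r",np.hypot(*q),"phi",np.arctan2(q[1],q[0]))
g=lambda x:cv2.cvtColor(x,cv2.COLOR_RGB2GRAY).astype(np.float32)
a=np.load("scene1.npz")["pixels"];b=vision.get_image("scene")["pixels"]
sl=(slice(190,250),slice(252,302));print("mill shift px",cv2.phaseCorrelate(g(a)[sl].copy(),g(b)[sl].copy()))
E
python3 q.py
```

```text
t 13.97 world [585.9   1.8 165.6] mill [ 12.3 -40.4] F [ 1.7 -0.  -0.8]
axes in mill [[-1.0, 0.001, 0.003], [0.001, 1.0, -0.002], [-0.003, -0.002, -1.0]]
q [  3.8 -64.9] r 64.99710961633004 phi -1.5116248201829585
mill shift px ((-0.12007202348031143, -0.06250345141624081), 0.9200850241978963)
```

>>> step_arm([
  [-1, 0.2, 0, 0, 0, 0, 0],
  [-1, 0.2, 0.02, 0, 0, 0, 0],
  [-1, 0.2, 0.05, 0, 0, 0, 0],
  [-1, 0.18, 0.09, 0, 0, 0, 0],
  [-1, 0.16, 0.11, 0, 0, 0, 0],
  [-1, 0.14, 0.14, 0, 0, 0, 0],
  [-1, 0.12, 0.16, 0, 0, 0, 0],
  [-1, 0.1, 0.17, 0, 0, 0, 0],
  [-1, 0.07, 0.18, 0, 0, 0, 0],
  [-1, 0.04, 0.19, 0, 0, 0, 0],
  [-1, 0.01, 0.2, 0, 0, 0, 0],
  [-1, -0.02, 0.2, 0, 0, 0, 0],
  [-1, -0.05, 0.19, 0, 0, 0, 0],
  [-1, -0.07, 0.18, 0, 0, 0, 0],
])

```text
t: 15.78
ee_pos: [551.9, 110.6, 165.0]
orientation: [0.45, 3.107, -0.004]
ft_force: [-0.6, -1.2, -0.5]
width: 0.3
grasp_force: 0.6
```

```bash
python3 q.py
```

```text
t 15.78 world [551.9 110.6 165. ] mill [-51.1  54.4] F [-0.6 -1.2 -0.5]
axes in mill [[-1.0, 0.0, 0.002], [0.0, 1.0, -0.002], [-0.002, -0.002, -1.0]]
q [-59.6  29.9] r 66.65976263747953 phi 2.677156590512123
mill shift px ((0.012680395567972624, 0.011885091274589143), 1.0028995059331258)
```

>>> step_arm([
  [-1, -0.1, 0.17, 0, 0, 0, 0],
  [-1, -0.12, 0.15, 0, 0, 0, 0],
  [-1, -0.15, 0.13, 0, 0, 0, 0],
  [-1, -0.16, 0.11, 0, 0, 0, 0],
  [-1, -0.18, 0.08, 0, 0, 0, 0],
  [-1, -0.19, 0.06, 0, 0, 0, 0],
  [-1, -0.2, 0.03, 0, 0, 0, 0],
  [-1, -0.2, 0, 0, 0, 0, 0],
  [-1, -0.2, -0.03, 0, 0, 0, 0],
  [-1, -0.19, -0.06, 0, 0, 0, 0],
  [-1, -0.18, -0.09, 0, 0, 0, 0],
  [-1, -0.16, -0.11, 0, 0, 0, 0],
  [-1, -0.14, -0.14, 0, 0, 0, 0],
  [-1, 0, 0, 0, 0, 0, 0],
])

```text
t: 17.58
ee_pos: [660.6, 92.7, 165.5]
orientation: [0.451, 3.105, -0.004]
ft_force: [-0.1, -0.3, 0.4]
width: 0.3
grasp_force: 0.0
```

```bash
python3 q.py
python3 - <<'E'
from h import *
from workcell import vision
o,R,p=st()
D=vision.get_image("wrist");S=vision.get_image("scene")
def cl(D,T):
    Z=D["depth"];v,u=np.mgrid[:420,:560];m=Z>0
    return (np.stack([(u-D["cx"])/D["fx"]*Z,(v-D["cy"])/D["fy"]*Z,Z,np.ones_like(Z)],-1)[m]@T.T)[:,:3]
Tt=np.eye(4);Tt[:3,:3]=R;Tt[:3,3]=p
for n,P in(("wrist",cl(D,Tt@D["T_tool_cam"])),("scene",cl(S,S["T"]))):
    q=(P[:,:2]-org)@E-[8.5,24.5];r=np.hypot(*q.T);b=np.arctan2(q[:,1],q[:,0])
    m=(r>25)&(r<80)&(P[:,2]>186)&(P[:,2]<196);print(n,m.sum())
    for lo in range(25,80,10):
        k=m&(r>lo)&(r<lo+10)
        if k.sum()>3:print(lo,k.sum(),np.percentile(b[k],[5,25,50,75,95]).round(2))
E
```

```text
t 17.57 world [660.6  92.7 165.5] mill [58.2 68. ] F [-0.1 -0.3  0.4]
axes in mill [[-1.0, 0.001, 0.004], [0.001, 1.0, -0.002], [-0.004, -0.002, -1.0]]
q [49.7 43.5] r 66.07343716363116 phi 0.7188366384607189
mill shift px ((-0.00619042473493181, 0.1136947051162629), 0.8975401728947957)
t 17.62 world [660.3  93.1 165.5] mill [57.8 68.3] F [ 0.5  0.1 -0.1]
axes in mill [[-1.0, 0.001, 0.003], [0.001, 1.0, -0.002], [-0.003, -0.002, -1.0]]
wrist 1850
25 596 [0.23 0.33 0.45 0.57 0.66]
35 554 [0.27 0.35 0.44 0.53 0.59]
45 440 [0.3  0.39 0.48 0.54 0.77]
55 240 [0.79 0.82 0.84 0.9  0.92]
65 20 [0.93 0.93 0.94 0.94 0.94]
scene 88
25 14 [0.25 0.3  0.42 0.56 0.67]
35 9 [0.3  0.33 0.43 0.52 0.57]
45 25 [0.33 0.46 0.68 0.78 0.83]
55 31 [0.37 0.59 0.69 0.92 0.99]
65 9 [0.38 0.45 0.55 0.57 0.83]
```

Create m.py:
```python
from h import *
from workcell import vision
o,R,p=st()
D=vision.get_image("wrist");S=vision.get_image("scene")
def cl(D,T):
    Z=D["depth"];v,u=np.mgrid[:420,:560];m=Z>0
    return (np.stack([(u-D["cx"])/D["fx"]*Z,(v-D["cy"])/D["fy"]*Z,Z,np.ones_like(Z)],-1)[m]@T.T)[:,:3]
Tt=np.eye(4);Tt[:3,:3]=R;Tt[:3,3]=p
print("q",E.T@(p[:2]-org)-[8.5,24.5])
for n,P in(("wrist",cl(D,Tt@D["T_tool_cam"])),("scene",cl(S,S["T"])),("top",cl(*[(d:=vision.get_image("top")),d["T"]]))):
    q=(P[:,:2]-org)@E-[8.5,24.5]
    m=(abs(q[:,1])<45)&(P[:,2]>186)&(P[:,2]<197);print(n,m.sum())
    for lo in range(20,80,10):
        k=m&(q[:,0]>lo)&(q[:,0]<lo+10)
        if k.sum()>3:print(lo,k.sum(),np.percentile(q[k,1],[3,25,50,75,97]).round(1))
    k=(abs(q[:,1])<40)&(P[:,2]>212)&(P[:,2]<226)&(q[:,0]>80)&(q[:,0]<120);print("handle",k.sum(),q[k].mean(0),q[k].min(0),q[k].max(0))
    k=(np.hypot(*q.T)<15)&(P[:,2]>192)&(P[:,2]<215);print("hub",k.sum(),q[k].min(0),q[k].max(0),q[k].mean(0))
```

```text
(no output)
```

>>> step_arm([
  [-1, -0.12, -0.17, 0, 0, 0, 0],
  [-1, -0.1, -0.17, 0, 0, 0, 0],
  [-1, 0, 0, 0, 0, 0, 0],
])

```text
t: 18.1
ee_pos: [666.0, 73.2, 165.5]
orientation: [0.452, 3.106, -0.004]
ft_force: [-0.5, -0.0, -0.4]
width: 0.2
grasp_force: 0.0
```

```bash
python3 m.py
```

```text
t 18.1 world [666.   73.2 165.5] mill [69.  50.8] F [-0.5 -0.  -0.4]
axes in mill [[-1.0, 0.001, 0.003], [0.001, 1.0, -0.002], [-0.003, -0.002, -1.0]]
q [60.46450144 26.29114261]
wrist 4309
20 610 [-1.7  1.5  4.9  8.1 11. ]
30 585 [-0.5  2.4  5.9  9.3 12.3]
40 698 [ 0.8  4.8  9.2 13.6 34.1]
50 623 [ 1.7  6.2 11.  21.  32.2]
handle 7 [98.30738228 24.65009173] [97.02757088 24.51539088] [99.62102034 24.98123254]
hub 875 [-6.23980796 -5.1068374 ] [14.37423191  8.79386624] [0.92624448 2.22796239]
scene 274
20 14 [-2.1  0.5  5.6  7.4 10. ]
30 14 [ 0.9  2.   4.9  8.6 12.3]
40 36 [ 0.9 10.5 20.6 29.9 36.6]
50 16 [ 2.7  7.4 14.8 19.1 22.9]
60 14 [ 6.  14.9 17.9 19.  20. ]m.py:16: RuntimeWarning: Mean of empty slice.
  k=(abs(q[:,1])<40)&(P[:,2]>212)&(P[:,2]<226)&(q[:,0]>80)&(q[:,0]<120);print("handle",k.sum(),q[k].mean(0),q[k].min(0),q[k].max(0))
  ret = um.true_divide(
Traceback (most recent call last):
  File "m.py", line 16, in <module>
    k=(abs(q[:,1])<40)&(P[:,2]>212)&(P[:,2]<226)&(q[:,0]>80)&(q[:,0]<120);print("handle",k.sum(),q[k].mean(0),q[k].min(0),q[k].max(0))
                                                                                                              ~~~~~~~~^^^
ValueError: zero-size array to reduction operation minimum which has no identity
```

>>> step_arm([
  [-1, -0.03, -0.1, 0, 0, 0, 0],
  [-1, 0, 0, 0, 0, 0, 0],
])

```text
t: 18.5
ee_pos: [665.7, 68.7, 165.5]
orientation: [0.45, 3.107, -0.004]
ft_force: [0.2, -0.2, 0.3]
width: 0.4
grasp_force: 0.0
```

```bash
cat > m2.py <<'E'
from h import *
from workcell import vision
import cv2
o,R,p=st()
D=vision.get_image("wrist");Z=D["depth"];v,u=np.mgrid[:420,:560]
Tt=np.eye(4);Tt[:3,:3]=R;Tt[:3,3]=p
P=(np.stack([(u-D["cx"])/D["fx"]*Z,(v-D["cy"])/D["fy"]*Z,Z,np.ones_like(Z)],-1)@(Tt@D["T_tool_cam"]).T)[...,:3]
q=(P[...,:2]-org)@E-[8.5,26.5]
print("q",E.T@(p[:2]-org)-[8.5,26.5])
X=[];Y=[]
for lo in range(16,52,3):
    k=(q[...,0]>lo)&(q[...,0]<lo+3)&(abs(q[...,1])<14)&(P[...,2]>187)&(P[...,2]<197)&(Z>0)
    if k.sum()>20:
        a=np.percentile(q[k][:,1],[4,96]);X.append(lo+1.5);Y.append(a);print(lo,k.sum(),a.round(1))
Y=np.array(Y)
for w in(Y[:,0],Y[:,1],Y.mean(1)):print("fit",np.polyfit(X,w,1).round(3))
cv2.imwrite("pics/w7.png",D["pixels"][...,::-1])
E
python3 m2.py
```

```text
t 18.5 world [665.7  68.7 165.5] mill [69.9 46.4] F [ 0.2 -0.2  0.3]
axes in mill [[-1.0, 0.001, 0.003], [0.001, 1.0, -0.002], [-0.003, -0.002, -1.0]]
q [61.40789917 19.91089974]
16 196 [-5.1  7.1]
19 182 [-5.2  7. ]
22 187 [-4.8  7.5]
25 178 [-4.9  7.4]
28 178 [-4.5  7.8]
31 172 [-4.3  7.8]
34 183 [-4.2  8.3]
37 162 [-3.9  8.5]
40 164 [-3.8  8.6]
43 166 [-3.7  8.8]
46 157 [-3.4  9.1]
49 200 [-3.4 13.5]
fit [ 0.058 -6.235]
fit [0.125 4.199]
fit [ 0.091 -1.018]
```

View pics/w7.png

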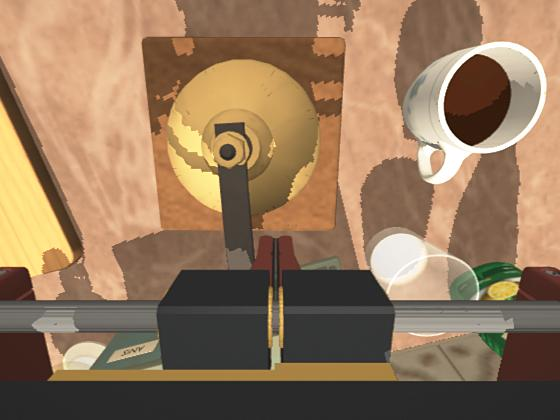

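The wrist view shows the crank arm running from the hub at (230,150) to (243,265), slightly off the mill's axis. The top-plate corners are near (143,38), (345,38), (335,230) and (160,230). Checking the mill's yaw in this same view.

```bash
cat > m3.py <<'E'
from h import *
from m2 import P,q,Z
k=(abs(P[...,2]-121)<5)&(abs(q[...,0])<80)&(abs(q[...,1])<80)
print(k.sum(),np.median(P[k][:,2]))
def edge(ax,sgn):
    o=1-ax;X=[];Y=[]
    for lo in range(-50,50,5):
        s=k&(q[...,o]>lo)&(q[...,o]<lo+5)&(sgn*q[...,ax]>40)
        if s.sum()>8:X.append(lo+2.5);Y.append(np.percentile(q[s][:,ax]*sgn,97)*sgn)
    X=np.array(X);Y=np.array(Y);f=np.polyfit(X,Y,1);g=abs(Y-np.polyval(f,X))<2;f=np.polyfit(X[g],Y[g],1);print("edge",ax,sgn,len(X),f.round(3))
for a in(0,1):
    for s in(1,-1):edge(a,s)
E
python3 m3.py | tail -5
```

```text
17219 122.11935209234096
edge 0 1 17 [2.0000e-03 6.3853e+01]
edge 0 -1 20 [ 1.0000e-03 -6.1457e+01]
edge 1 1 20 [2.0000e-03 6.2727e+01]
edge 1 -1 20 [-1.0000e-03 -6.2464e+01]
```

>>> step_arm([
  [-1, 0, -0.05, 0, 0, 0, 0],
  [-1, 0, 0, 0, 0, 0, 0],
  [-1, 0, 0, 0, 0, 0, 0],
])

```text
t: 18.98
ee_pos: [664.9, 66.6, 165.5]
orientation: [0.45, 3.107, -0.004]
ft_force: [0.4, -0.4, 0.2]
width: 0.5
grasp_force: 0.0
```

```bash
python3 m3.py
```

```text
t 18.98 world [664.9  66.6 165.5] mill [69.8 44.2] F [ 0.4 -0.4  0.2]
axes in mill [[-1.0, 0.001, 0.003], [0.001, 1.0, -0.002], [-0.003, -0.002, -1.0]]
q [61.29372491 17.6522936 ]
16 184 [-5.7  6.2]
19 186 [-5.5  6.6]
22 183 [-5.7  6.7]
25 180 [-5.2  6.5]
28 182 [-5.5  7.1]
31 172 [-5.2  6.9]
34 169 [-5.3  6.8]
37 166 [-5.2  7.2]
40 164 [-4.9  7.3]
43 157 [-5.   7.1]
46 156 [-5.1  7.5]
49 246 [-4.7 13.3]
fit [ 0.025 -6.124]
fit [0.111 3.672]
fit [ 0.068 -1.226]
17311 122.10642031005128
edge 0 1 17 [-1.0000e-03  6.3655e+01]
edge 0 -1 20 [ 1.0000e-03 -6.1648e+01]
edge 1 1 20 [ 0.   62.62]
edge 1 -1 20 [  0.    -62.464]
```

>>> step_arm([
  [-1, 0, -0.035, 0, 0, 0, 0],
  [-1, 0, 0, 0, 0, 0, 0],
  [-1, 0, 0, 0, 0, 0, 0],
])

```text
t: 19.4
ee_pos: [664.5, 64.9, 165.5]
orientation: [0.45, 3.107, -0.004]
ft_force: [-0.5, -1.1, 0.2]
width: 0.8
grasp_force: 0.0
```

```bash
sed -i 's/range(16,52,3)/range(16,47,3)/' m2.py; python3 m3.py
```

```text
t 19.4 world [664.5  64.9 165.5] mill [69.8 42.4] F [-0.5 -1.1  0.2]
axes in mill [[-1.0, 0.001, 0.003], [0.001, 1.0, -0.002], [-0.003, -0.002, -1.0]]
q [61.30969234 15.86965686]
16 184 [-6.2  5.8]
19 182 [-6.   6.1]
22 186 [-6.1  6.2]
25 180 [-6.1  6.2]
28 182 [-6.2  6.1]
31 167 [-5.9  6.1]
34 173 [-6.  6.]
37 165 [-6.2  6.1]
40 162 [-6.2  6.4]
43 163 [-5.8  6.3]
46 159 [-6.   6.2]
fit [ 3.000e-03 -6.168e+00]
fit [0.011 5.772]
fit [ 0.007 -0.198]
17352 122.10037971091269
edge 0 1 17 [-1.0000e-03  6.3754e+01]
edge 0 -1 20 [ 1.0000e-03 -6.1621e+01]
edge 1 1 20 [-0.    62.614]
edge 1 -1 20 [-2.0000e-03 -6.2534e+01]
```

The crank is straight back to within 0.01 rad. I'll retreat sideways, then straight up.

>>> step_arm([
  [-1, 0, 0.1, 0, 0, 0, 0],
  [-1, 0, 0.3, 0, 0, 0, 0],
  [-1, 0, 0.3, 0, 0, 0, 0],
  [-1, 0, 0, -0.5, 0, 0, 0],
  [-1, 0, 0, -0.6, 0, 0, 0],
  [-1, 0, 0, -0.6, 0, 0, 0],
  [-1, 0, 0, -0.6, 0, 0, 0],
  [-1, 0.5, 0.5, 0, 0, 0, 0],
  [-1, 0.5, 0.5, 0, 0, 0, 0],
  [-1, 0.5, 0.5, 0, 0, 0, 0],
  [-1, 0.5, 0.5, 0, 0, 0, 0],
  [-1, 0.5, 0.5, 0, 0, 0, 0],
  [-1, 0.5, 0.5, 0, 0, 0, 0],
  [-1, 0.5, 0.5, 0, 0, 0, 0],
  [-1, 0.5, 0.5, 0, 0, 0, 0],
  [-1, 0, 0, 0, 0, 0, 0],
])

```text
t: 21.45
ee_pos: [537.9, 350.1, 279.5]
orientation: [0.444, 3.108, -0.003]
ft_force: [1.2, -0.5, 0.3]
width: 0.3
grasp_force: 0.0
```

Run:
```python
from h import *
from workcell import vision
import cv2
st()
D=vision.get_image("top");S=vision.get_image("scene")
a=S["pixels"][110:260,180:330];b=D["pixels"][145:265,165:325]
cv2.imwrite("pics/f.png",np.hstack([cv2.resize(a,(350,350),interpolation=2),cv2.resize(b,(450,350),interpolation=2)])[...,::-1])
```

```text
t 21.45 world [537.9 350.1 279.5] mill [-132.4  280.1] F [ 1.2 -0.5  0.3]
axes in mill [[-1.0, -0.003, 0.003], [-0.003, 1.0, -0.002], [-0.003, -0.002, -1.0]]
```

View pics/f.png

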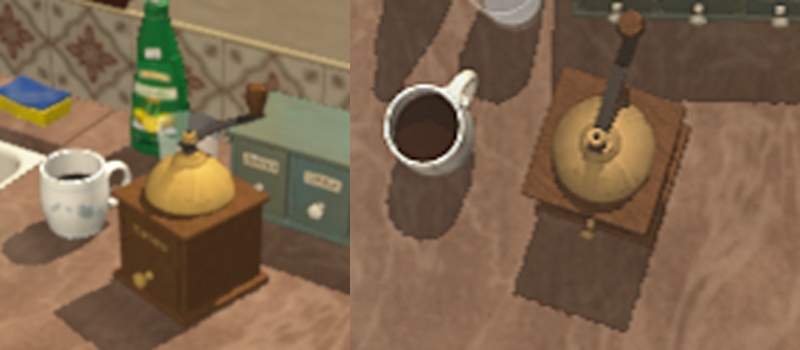

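The picture shows the drawer shut, the crank straight back with its handle at (630,25), and the mug and mill where they were. Handing in.

```bash
python3 -c "
from workcell import ctrl
print(ctrl.close_job())"
```

```text
the job is handed in; nothing more can be done
None
```

The job is handed in at about 21 s: the drawer is fully shut, the crank was turned clockwise about 1.24 turns and points straight back to within 0.01 rad, and neither the mill nor the mug next to it moved in the camera images.

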